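# Take a hanging flask onto a lab jack

### The arm

A 6-joint arm with a two-finger parallel gripper is mounted at the origin on the work surface. World frame = base frame: x ahead of the robot, y to its left, z up, the work surface at z = 0. Lengths are in m, angles in rad, forces in N, time in s.
With the tool pointing down it reaches from about 0.3 to 0.875 m from the base axis. Payload 4.2 kg.
Tool frame: the origin (TCP) lies on the centre line of the jaws, within the pads' length; the fingertips stand 19 mm ahead of it and the grasp point (between the pads) is the TCP (r.tip_extent is the distance from the TCP to the fingertips, in m); z points along the fingers, y is the direction in which the jaws open and shut (so a half turn about z gives the same grasp; the last joint's range is limited). The gripper opens to 85 mm and grips with 20 to 120 N. Pads are 22 mm wide; open, the fingers measure 114 mm over their backs; the gripper's body (76 mm by 85 mm) begins 54 mm behind the grasp point. The pads swing forward as they close: fully open they stand 13 mm farther back than shut.
Start: joints at [1.171, 0.32, 1.565, -0, 1.257, -0.02], TCP at [0.213, 0.534, 0.214] pointing down, gripper open.
Joint ranges: [-3.11, 3.11], [-0.84, 2.01], [0.21, 2.61], [-1.34, 4.49], [0.05, 2.63], [-2.56, 2.56]. Speed limits (rad/s): [2.57, 2.57, 3.14, 3.14, 3.14, 3.14].

### API

Orientations are given as a unit quaternion [x, y, z, w].
In Python, from cell import r, cams gives the robot as it stands. The module is installed in compiled form; this text tells all that it offers. Calls block until the motion is done:
- r.move_to(position, orientation): joint-space move of the TCP to a pose.
- r.servo_line(position, max_speed=0.15, rotation=None, contact_N=None): straight line of the TCP; rotation=None keeps the orientation; max_speed is the mean speed in m/s. With contact_N (N) it stops when the force on the tool has changed by that much, and returns True; else False.
- r.goto_joints(angles): joint-space move.
- r.grip(opening): finger opening in m; the grip force is fixed at half the most; returns when the fingers have stopped.
- r.pause(seconds).
- r.ik(position, orientation): joint angles nearest the present ones, or None.
- r.get_obs(): the state.
- cams.capture(name): name is "scene" or "top" or "wrist"; returns the picture (384x512x3 uint8, red, green, blue); there is no depth.
- cams.calibration(name): a dict with "fovy" (degrees; the focal length in pixels is half the picture's height over the tangent of half this angle, whatever the lens; pixels are square), "cx", "cy" (the principal point, pixels), "world_to_cam" (4x4, takes a point from world to camera coordinates); the wrist camera has in their place "hand_eye" (4x4, takes a point from camera to tool coordinates, whose origin is the TCP and whose axes are the flange's). Camera axes: x right, y down, z forward; pixel columns grow to the right and rows downward; lengths in m; the calibration is good to about 2 mm. A picture is of the moment at which its call begins: read the wrist's pose just before it. calibration takes no time and is no camera call.
A pose or a line that the arm cannot do raises r.IKError and nothing moves.
- r.close_job(): hands the job in, once; it reports no verdict.
Trained networks look in the newest picture that a camera, given by its name, has taken for a name from the list of things; names that differ only in an ending like _2 or _b are one class to them, and where a whole thing is asked for, a point or a joint stands for the part that bears it (a point fixed in the world has none). Each returns a list of dicts, best first, with "conf" (0 to 1); they miss things now and then, are a little off and sometimes report something else, mostly with a low value. They report only what shows in the picture. A call takes as long as a camera call.
- cams.recognise(thing, camera): "rect" ([left, top, width, height] in pixels, round what is visible of it).
- cams.pinpoint(thing, camera): "uv" ([column, row] in pixels: a listed point, or the origin of a listed thing).
The state is a dict: "t": time; "q": joint angles; "joint_velocities": joint speeds; "joint_efforts": joint torques, N m; "position": TCP position; "eef_rot": TCP orientation; "wrist_force": force on the tool from outside, world axes, zero at the start; "ft_torque": the same for the moment, N m; "grip_width": finger opening in m.
Only numpy, scipy, OpenCV 4.12 (cv2) and the standard library are available. Lean on these libraries where they do the work, as an engineer would, in place of code of your own. Each camera call takes 0.05 s, during which the arm holds its last target.

### The job

The stoppered flask hangs by its lip in the open fork of the retort stand, with the scissor jack standing below it. Wind the jack up by its crank until the platform just touches the flask's bottom and takes it, lifting it no more than about 2 mm off the fork; then draw the fork fully back by the grip at its tail end, so that the flask is left standing upright on the platform where it is. Disturb nothing else on the bench.

Things in the scene. Friction and masses are not known exactly. Their poses are not given: they have to be found in the camera images.
- jack: scissor lab jack of bare steel, plates 112 mm (x) by 106 mm (y), standing firmly (it does not shift). Origin under the centre of its lower plate on the bench, z up; -x points out along the screw to the crank wheel. The level screw lies at y = 0 at half the platform's height, so screw, wheel and handle rise half as fast as the platform (3.5 mm a turn); they do not move along x.
- jack_top: the jack's upper plate (platform), 112 by 106 mm with 12 mm folded rims. Origin at the centre of its upper face, axes like the jack's; it only rises and sinks. It rises 7.0 mm per turn of the wheel: its height above the bench is 106 mm + 1.114 mm x q, q = joint jack_wheel in rad. The flask's foot is to meet this face.
- jack_wheel (a joint): angle q of the crank wheel, rad, several whole turns; grows (and raises the platform) when turned clockwise as seen from outside, looking at the wheel towards the jack, i.e. about the jack's +x axis. The handle stands 23 mm from the screw's axis at (y, z) = (-sin q, cos q) x 23 mm in the jack's axes (q = 0: at the top). Turns with about 3 N at the handle, stays where left.
- crank_handle (a point): black crank handle, a free-spinning grip 13 mm thick, 52 mm long, level along the jack's x axis, standing out from the wheel (black disc of 62 mm, 8 mm thick). Point on its axis, 30 mm from its wheel end, 32 mm from the wheel's face, 62 mm beyond the platform's edge. Can be pinched from above at any angle of the wheel and led round without turning the hand.
- flask: flat-bottomed round flask of clear glass with a black rubber stopper, 80 mm across, 133 mm tall, flat foot 42 mm across, neck 28 mm, lip 41 mm with its underside 112 mm above the foot; about 220 g. Origin at the centre of its flat foot, z up. It hangs loose by its lip on the fork's two prongs.
- stand: grey-footed retort stand, 12 mm upright steel rod 350 mm tall, does not shift. Origin near the bench right below the hanging flask, z up: the flask's foot hangs at x 0, y 0, z 132 mm until lifted. The upright is at x 24, y 135 mm. The fork's prongs point along the stand's -y axis; its rod runs along y through an aluminium boss, 24 mm in front (-x) of the upright.
- fork (a joint): how far the fork is drawn back along the stand's +y axis, m: 0 holding the flask, 0.066 fully back at its stop. Its rod slides stiffly in the boss (about 2.5 N) and stays where it is left. The prongs are clear of the flask's lip from 0.050.
- fork_grip (a point): centre of the black sleeve on the tail end of the fork's level 12 mm rod: 15 mm thick, 34 mm long along the stand's y axis, 89 mm from the upright on the side away from the flask, 238 mm above the stand's origin; free above and below. It moves with the fork.
- dropper: bystander: amber glass dropper bottle with a black cap, 38 mm across, 85 mm tall; origin at the centre of its foot
- beaker: bystander: empty glass beaker, 68 mm across, 90 mm tall; origin at the centre of its foot
- petri: bystander: clear plastic covered dish lying flat, 92 mm across, 16 mm tall; origin at the centre of its underside
- slide_box: bystander: shut wooden microscope-slide box, 92 x 172 x 35 mm; origin at the centre of its underside
- bung: bystander: loose black rubber bung, 32 mm across, 26 mm tall; origin at the centre of its underside
- cork_ring: bystander: cork ring (flask rest) lying flat, 90 mm across, hole 52 mm, 26 mm tall; origin at the centre of its underside
- watch_glass: bystander: shallow white ceramic dish, 76 mm across, 12 mm tall; origin at the centre of its underside

How it is judged:
On the way:
1. the platform touches the flask's foot while the fork is still in place (drawn back less than 5 mm) and the flask has risen less than 3.5 mm from where it hung (contact force between jack_top and flask above 0.4 N and z of flask in the frame of stand below 0.1355 m and value of joint fork below 0.005 m), for 0.3 s.
At the end, for the whole second after the job is handed in: the fork is drawn back at least 55 mm and no part of the stand bears on the flask; the flask stands at rest on the platform alone, upright within 4 degrees, within 30 mm of the platform's centre, its foot no more than 3 mm lower and 4.5 mm higher than where it hung (value of joint fork above 0.055 m and contact force between jack_top and flask above 1 N and contact force between stand and flask below 0.1 N and z of flask in the frame of stand between 0.129 and 0.1365 m and angle between flask's own z axis and vertical below 0.07 rad and horizontal distance between flask and jack_top below 0.03 m and linear speed of flask below 0.02 m/s); the robot touches nothing.
It fails at once if the flask is lifted 5 mm or more above where it hung (z of flask in the frame of stand above 0.137 m).
It fails at once if the flask tips by more than 14 degrees or falls (angle between flask's own z axis and vertical above 0.25 rad or z of flask in the frame of stand below 0.12 m).
It fails at once if a bystander is moved by more than 20 mm (distance of any of dropper, beaker, petri, slide_box, bung, cork_ring, watch_glass from where it was at the start of the episode above 0.02 m).
It also fails if it takes over 72 s, if anything falls off the work surface, if the arm or the gripper's body presses on something with over 40 N, if the wrist force passes 120 N, or if a joint passes its speed limit or range.

## Working session

There is one attempt and no reset: what is moved stays moved. The work goes in short steps, each a Python script; the robot and the scene stay as the last script left them, time stands still between calls to the robot, and variables do not carry over. Pictures are saved under pics/ and viewed, and the job is handed in when it is done.

```bash
mkdir -p pics; ls; python3 - <<'E'
from cell import r,cams
import cv2,numpy as np
o=r.get_obs();print({k:np.round(v,3) for k,v in o.items()}, r.tip_extent)
for c in ["scene","top","wrist"]:
    im=cams.capture(c); cv2.imwrite(f"pics/a_{c}.png",im[:,:,::-1])
    k=cams.calibration(c);print(c,{a:np.round(b,4).tolist() for a,b in k.items()})
    for t in ["jack","jack_top","flask","stand"]:
        print(c,t,[(np.round(d["uv"],1).tolist(),round(d["conf"],2)) for d in cams.pinpoint(t,c)[:2]])
    for t in ["crank_handle","fork_grip"]:
        print(c,t,[(np.round(d["uv"],1).tolist(),round(d["conf"],2)) for d in cams.pinpoint(t,c)[:2]])
print(r.get_obs()["t"])
E
```

```text
pics
{'t': np.float64(0.0), 'q': array([ 1.171,  0.32 ,  1.566, -0.   ,  1.257, -0.02 ]), 'joint_velocities': array([ 0.001, -0.   , -0.   , -0.   ,  0.   , -0.001]), 'joint_efforts': array([ 1.0000e-03, -4.1553e+01, -2.3417e+01,  0.0000e+00,  8.0000e-03,
       -0.0000e+00]), 'position': array([0.213, 0.534, 0.213]), 'eef_rot': array([ 0.189,  0.982, -0.001, -0.   ]), 'wrist_force': array([ 0.525, -1.112,  0.105]), 'ft_torque': array([ 0.03 , -0.024,  0.052]), 'grip_width': np.float64(0.085)} 0.019
scene {'fovy': 50.8879, 'cx': 251.3694, 'cy': 188.3494, 'world_to_cam': [[0.6294, 0.7771, 0.0041, -0.339], [0.6073, -0.4886, -0.6265, -0.2369], [-0.4848, 0.3968, -0.7794, 1.4426], [0.0, 0.0, 0.0, 1.0]]}
scene jack [([163.9, 293.1], 0.68), ([235.0, 254.4], 0.67)]
scene jack_top [([235.5, 232.0], 0.59), ([311.4, 179.1], 0.39)]
scene flask []
scene stand []
scene crank_handle [([212.9, 207.3], 0.59)]
scene fork_grip [([308.3, 160.3], 0.68)]
top {'fovy': 53.0327, 'cx': 260.6483, 'cy': 194.6228, 'world_to_cam': [[-0.0287, -0.9996, -0.0047, 0.0056], [-0.9946, 0.0291, -0.0997, 0.5652], [0.0998, 0.0018, -0.995, 1.1048], [0.0, 0.0, 0.0, 1.0]]}
top jack [([205.7, 166.4], 0.66)]
top jack_top [([289.2, 175.6], 0.86)]
top flask [([293.1, 171.5], 0.84)]
top stand []
top crank_handle [([287.4, 220.2], 0.65)]
top fork_grip [([211.2, 168.7], 0.73)]
wrist {'fovy': 68.0716, 'cx': 256.056, 'cy': 190.2893, 'hand_eye': [[0.0005, -0.9553, -0.2957, 0.075], [1.0, 0.0002, 0.0009, 0.0001], [-0.0009, -0.2957, 0.9553, -0.1601], [0.0, 0.0, 0.0, 1.0]]}
wrist jack []
wrist jack_top []
wrist flask []
wrist stand []
wrist crank_handle []
wrist fork_grip []
1.05
```

View pics/a_scene.png

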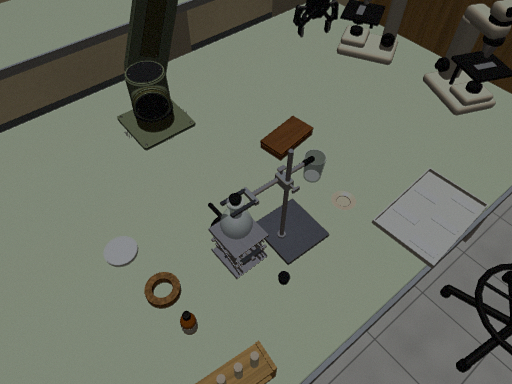

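View pics/a_top.png

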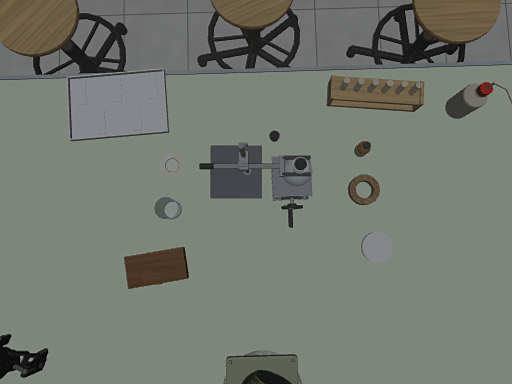

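```bash
python3 - <<'E'
import cv2
a=cv2.imread("pics/a_scene.png")[135:285,170:345];b=cv2.imread("pics/a_top.png")[125:240,190:325]
cv2.imwrite("pics/b1.png",cv2.convertScaleAbs(cv2.resize(a,None,fx=3.9,fy=3.9,interpolation=cv2.INTER_CUBIC),alpha=1.6))
cv2.imwrite("pics/b2.png",cv2.convertScaleAbs(cv2.resize(b,None,fx=5,fy=5,interpolation=cv2.INTER_CUBIC),alpha=1.6))
E
cat > h.py <<'E'
from cell import r,cams
import cv2,numpy as np
def K(c):
    k=cams.calibration(c);f=192/np.tan(np.radians(k["fovy"])/2);return k,f
def W2C(c,obs=None):
    k,f=K(c)
    if c!="wrist": return np.array(k["world_to_cam"]),k,f
    from scipy.spatial.transform import Rotation as R
    T=np.eye(4);T[:3,:3]=R.from_quat(obs["eef_rot"]).as_matrix();T[:3,3]=obs["position"]
    return np.linalg.inv(T@np.array(k["hand_eye"])),k,f
def proj(P,c,obs=None):
    M,k,f=W2C(c,obs);p=M[:3,:3]@np.asarray(P,float)+M[:3,3]
    return np.array([k["cx"]+f*p[0]/p[2],k["cy"]+f*p[1]/p[2]])
def ray(uv,c,obs=None):
    M,k,f=W2C(c,obs);d=M[:3,:3].T@np.array([(uv[0]-k["cx"])/f,(uv[1]-k["cy"])/f,1]);return -M[:3,:3].T@M[:3,3],d/np.linalg.norm(d)
def atz(uv,c,z,obs=None):
    o,d=ray(uv,c,obs);return o+d*(z-o[2])/d[2]
def tri(obs_list):
    A=np.zeros((3,3));b=np.zeros(3);L=[ray(*x) for x in obs_list]
    for o,d in L:
        P=np.eye(3)-np.outer(d,d);A+=P;b+=P@o
    x=np.linalg.solve(A,b);return x,[np.linalg.norm((np.eye(3)-np.outer(d,d))@(x-o)) for o,d in L]
E
python3 - <<'E'
from h import *
print(tri([([235.5,232],"scene"),([289.2,175.6],"top")]))
print("crank",tri([([212.9,207.3],"scene"),([287.4,220.2],"top")]))
print("grip",tri([([308.3,160.3],"scene"),([211.2,168.7],"top")]), atz([211.2,168.7],"top",.238))
print("flask top",atz([293.1,171.5],"top",.132))
E
```

```text
(array([ 0.60384619, -0.09669519,  0.1060293 ]), [np.float64(0.006838144229570387), np.float64(0.00683814422957039)])
crank (array([ 0.48386103, -0.08724108,  0.0758719 ]), [np.float64(0.004270423163086512), np.float64(0.00427042316308654)])
grip (array([0.6141394 , 0.11119637, 0.24016063]), [np.float64(0.0063844611833971335), np.float64(0.006384461183397084)]) [0.61042207 0.10639637 0.238     ]
flask top [ 0.61460265 -0.09994694  0.132     ]
```

View pics/b1.png

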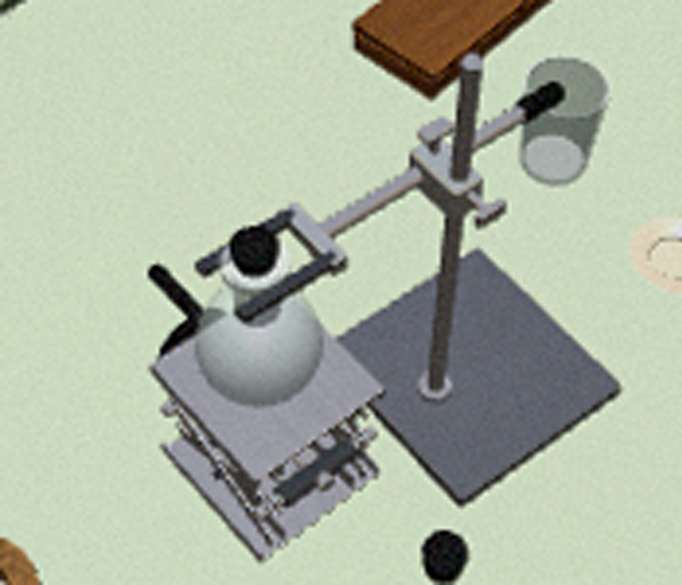

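View pics/b2.png

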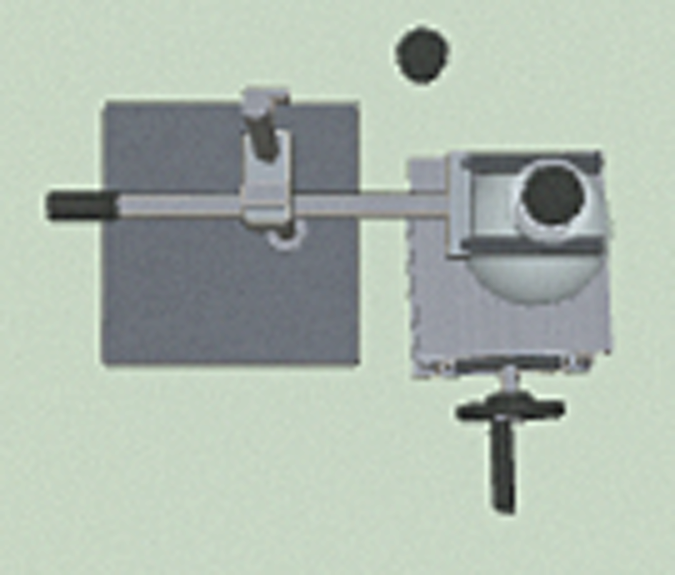

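```bash
python3 - <<'E'
from h import *
from scipy.spatial.transform import Rotation as R
def tilt(a,yaw=0): # tool z tilted forward by a from down
    z=np.array([np.sin(a),0,-np.cos(a)]);y=np.array([0,1.,0]);x=np.cross(y,z)
    return (R.from_euler('z',yaw)*R.from_matrix(np.c_[x,y,z])).as_quat()
for i,(p,a) in enumerate([((.36,-.09,.20),.9),((.40,-.09,.25),0.3)]):
    q=r.ik(p,tilt(a)); print(p,a,q)
    if q is None: continue
    r.move_to(p,tilt(a)); o=r.get_obs()
    im=cams.capture("wrist");cv2.imwrite(f"pics/c{i}.png",cv2.convertScaleAbs(im[:,:,::-1],alpha=1.5))
    np.savez(f"c{i}.npz",position=o["position"],eef_rot=o["eef_rot"])
    for t in ["jack","jack_top","flask","stand","crank_handle","fork_grip"]:
        print(t,[(np.round(d["uv"],1).tolist(),round(d["conf"],2)) for d in cams.pinpoint(t,"wrist")[:2]])
    print(o["t"],o["position"])
E
```

```text
(0.36, -0.09, 0.2) 0.9 None
(0.4, -0.09, 0.25) 0.3 [-0.32748736 -0.12491751  2.01908055  0.11584273  0.96565279 -1.9507188 ]
jack [([249.6, 221.2], 0.89)]
jack_top [([251.0, 270.0], 0.96), ([254.6, 187.5], 0.52)]
flask [([241.5, 286.7], 0.74), ([437.4, 248.1], 0.44)]
stand []
crank_handle [([257.1, 190.0], 0.78)]
fork_grip [([445.8, 371.0], 0.79)]
3.3667 [ 0.40025964 -0.08966835  0.25003869]
```

View pics/c1.png

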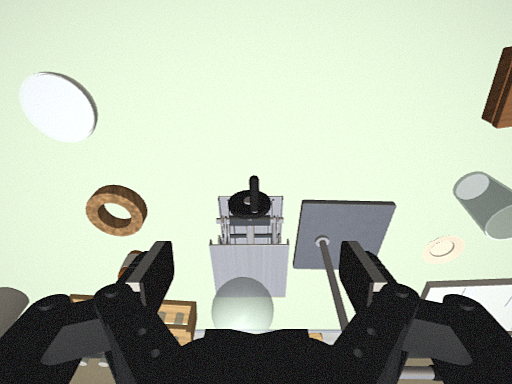

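```bash
python3 - <<'E'
from h import *
from scipy.spatial.transform import Rotation as R
H=np.array(cams.calibration("wrist")["hand_eye"])
tgt=np.array([.55,-.095,.10]);res=[]
for el in np.radians([15,25,35,45]):
  for az in np.radians(np.arange(-180,181,15)):
    for d in [.3,.4]:
      c=tgt+d*np.array([np.cos(el)*np.cos(az),np.cos(el)*np.sin(az),np.sin(el)])
      z=(tgt-c)/d; 
      for s in (1,-1):
        x=np.cross(z,[0,0,1.])*s; x/=np.linalg.norm(x); y=np.cross(z,x)
        T=np.eye(4);T[:3,:3]=np.c_[x,y,z];T[:3,3]=c
        W=T@np.linalg.inv(H);q=r.ik(W[:3,3],R.from_matrix(W[:3,:3]).as_quat())
        if q is not None: res.append((np.degrees(el),np.degrees(az),d,s)); print(np.round(res[-1]),np.round(W[:3,3],3),np.round(q,2))
E
```

```text
[  15. -165.    0.   -1.] [ 0.44  -0.125  0.156] [-0.92  0.17  2.53  1.65  0.9   2.1 ]
[  15. -165.    0.   -1.] [ 0.346 -0.15   0.182] [-1.31  0.07  2.53  1.26  1.1   2.19]
[  15. -150.    0.    1.] [ 0.44  -0.158  0.109] [-1.17  0.92  2.43  1.44  1.58 -1.78]
[  15. -150.    0.   -1.] [ 0.451 -0.152  0.156] [-1.    0.29  2.32  1.3   1.07  2.19]
[  15. -150.    0.    1.] [ 0.356 -0.207  0.135] [-1.43  0.84  2.39  1.19  1.58 -1.65]
[  15. -150.    0.   -1.] [ 0.367 -0.201  0.182] [-1.26  0.24  2.28  1.07  1.24  2.22]
[  15. -135.    0.    1.] [ 0.46  -0.185  0.109] [-1.11  0.89  2.15  1.25  1.64 -1.47]
[  15. -135.    0.   -1.] [ 0.469 -0.176  0.156] [-0.98  0.4   2.1   1.08  1.23  2.24]
[  15. -135.    0.    1.] [ 0.392 -0.253  0.135] [-1.29  0.84  2.06  1.09  1.72 -1.36]
[  15. -135.    0.   -1.] [ 0.401 -0.244  0.182] [-1.17  0.39  2.01  0.92  1.39  2.25]
[  15. -120.    0.    1.] [ 0.486 -0.205  0.109] [-1.02  0.92  1.87  1.11  1.77 -1.26]
[  15. -120.    0.   -1.] [ 0.493 -0.194  0.156] [-0.92  0.52  1.86  0.91  1.41  2.27]
[  15. -120.    0.    1.] [ 0.438 -0.289  0.135] [-1.15 
[... 20176 characters left out ...]
] [ 0.8   0.11  2.31 -1.22  1.22 -2.35]
[ 45. 135.   0.  -1.] [0.45  0.005 0.276] [ 0.3  -0.05  1.95 -0.49  1.06 -0.28]
[ 45. 150.   0.   1.] [ 0.459 -0.042  0.171] [ 0.44  0.16  2.6   4.32  0.9  -1.97]
[ 45. 150.   0.  -1.] [ 0.488 -0.059  0.206] [ 0.02  0.01  2.08 -0.4   0.67 -0.76]
[ 45. 150.   0.  -1.] [ 0.427 -0.024  0.276] [ 0.15 -0.16  2.04 -0.38  0.91 -0.72]
[ 45. 165.   0.  -1.] [ 0.481 -0.077  0.206] [-0.14 -0.03  2.12 -0.1   0.57 -1.38]
[ 45. 165.   0.  -1.] [ 0.413 -0.058  0.276] [-0.11 -0.22  2.08 -0.1   0.8  -1.37]
[ 45. 180.   0.  -1.] [ 0.479 -0.095  0.206] [-0.32 -0.02  2.11  0.26  0.6  -2.07]
[ 45. 180.   0.  -1.] [ 0.408 -0.095  0.276] [-0.4  -0.21  2.08  0.25  0.84 -2.1 ]
```

```bash
cat >> h.py <<'E'
from scipy.spatial.transform import Rotation as R
def campose(tgt,el,az,d,s=1):
    H=np.array(cams.calibration("wrist")["hand_eye"]);el,az=np.radians([el,az])
    c=np.array(tgt)+d*np.array([np.cos(el)*np.cos(az),np.cos(el)*np.sin(az),np.sin(el)])
    z=(tgt-c)/d;x=np.cross(z,[0,0,1.])*s; x/=np.linalg.norm(x); y=np.cross(z,x)
    T=np.eye(4);T[:3,:3]=np.c_[x,y,z];T[:3,3]=c
    W=T@np.linalg.inv(H);return W[:3,3],R.from_matrix(W[:3,:3]).as_quat()
def snap(name,things=()):
    o=r.get_obs();im=cams.capture("wrist");cv2.imwrite(f"pics/{name}.png",cv2.convertScaleAbs(cv2.resize(im[:,:,::-1],None,fx=1.5,fy=1.5,interpolation=cv2.INTER_CUBIC),alpha=1.5))
    np.savez(f"{name}.npz",position=o["position"],eef_rot=o["eef_rot"])
    for t in things: print(t,[(np.round(d["uv"],1).tolist(),round(d["conf"],2)) for d in cams.pinpoint(t,"wrist")[:2]])
    return o
E
python3 - <<'E'
from h import *
p,q=campose([.55,-.095,.10],20,-135,.4)
print(p,r.ik(p,q)); r.move_to(p,q)
print(snap("d0",["jack","jack_top","flask","crank_handle","fork_grip","stand"])["t"])
E
```

```text
[ 0.39457901 -0.25038037  0.15399391] [-1.28114644  0.74956635  2.06663569  1.08240915  1.67715615 -1.28403843]
jack [([282.2, 235.9], 0.73), ([53.1, 214.7], 0.72)]
jack_top [([286.0, 174.3], 0.61)]
flask [([292.4, 162.1], 0.98)]
crank_handle [([220.5, 210.8], 0.6), ([451.7, 276.1], 0.49)]
fork_grip [([204.4, 85.1], 0.89)]
stand []
4.7917
```

View pics/d0.png

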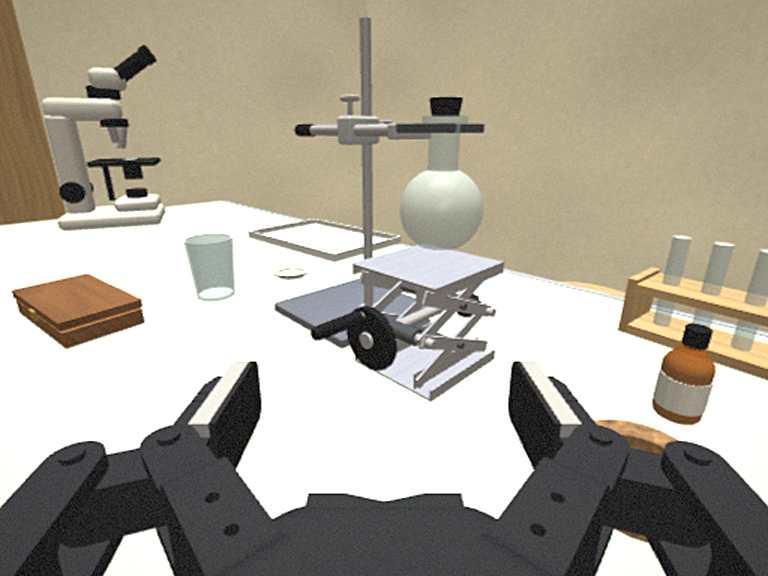

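```bash
python3 - <<'E'
import cv2
a=cv2.imread("pics/d0.png")
cv2.imwrite("pics/d0z.png",cv2.resize(a[225:405,290:510],None,fx=3.3,fy=3.3,interpolation=cv2.INTER_CUBIC))
E
```

```text
(no output)
```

View pics/d0z.png

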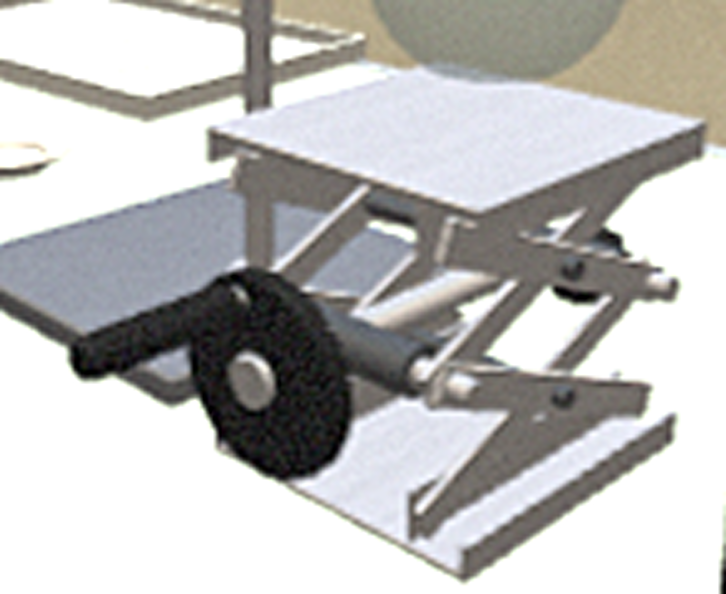

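```bash
cat > fit.py <<'E'
from h import *
from scipy.optimize import least_squares
o=np.load("d0.npz")
Z=lambda a,b:(np.array([a,b])/3.3+[290,225])/1.5
px={"tl":Z(212,130),"tf":Z(483,212),"tr":Z(705,122),"bf":Z(463,580),"br":Z(672,440),"he":Z(88,358),"hw":Z(237,293)}
def model(p):
    x,y,w,q,h=p;loc={"tl":(-.056,.053,h),"tf":(-.056,-.053,h),"tr":(.056,-.053,h),"bf":(-.056,-.053,0),"br":(.056,-.053,0),
     "he":(-.140,-.023*np.sin(q),h/2+.023*np.cos(q)),"hw":(-.088,-.023*np.sin(q),h/2+.023*np.cos(q))}
    Rz=R.from_euler('z',w).as_matrix();return {k:Rz@np.array(v)+[x,y,0] for k,v in loc.items()}
def res(p):
    m=model(p);return np.concatenate([proj(m[k],"wrist",o)-px[k] for k in px])
s=least_squares(res,[.6,-.095,0,0,.106],x_scale=[.01,.01,.1,.1,.01])
print(np.round(s.x,4));print(dict(zip(px,np.round(s.fun.reshape(-1,2),1).tolist())))
cov=np.linalg.inv(s.jac.T@s.jac)*.5;print(np.sqrt(np.diag(cov)).round(4))
m=model(s.x)
print("top",np.round(proj([*s.x[:2],s.x[4]],"top"),1),"he",proj(m["he"],"top").round(1),"corners",[proj(m[k],"top").round(1).tolist() for k in("tl","tf","tr")])
print("scene he",proj(m["he"],"scene").round(1),[proj(m[k],"scene").round(1).tolist() for k in("tl","tf","tr")])
print("q*", (s.x[4]-.106)/.001114)
fl,_=ray([292.4,162.1],"wrist",o)
print("flask",tri([([292.4,162.1],"wrist",o),([293.1,171.5],"top")]))
print("grip",tri([([204.4,85.1],"wrist",o),([211.2,168.7],"top")]),tri([([204.4,85.1],"wrist",o),([211.2,168.7],"top"),([308.3,160.3],"scene")]))
E
python3 fit.py
```

```text
[ 0.6107 -0.0978  0.0052 -0.2363  0.1106]
{'tl': [-0.6, -0.8], 'tf': [-0.4, -0.0], 'tr': [0.4, 0.1], 'bf': [0.3, -0.7], 'br': [0.6, -0.7], 'he': [-0.4, 0.2], 'hw': [0.2, 1.3]}
[0.0009 0.0008 0.0082 0.0636 0.0007]
top [291.8 174.2] he [291.1 225.7] corners [[273.2, 195.2], [312.0, 193.8], [310.1, 153.4]]
scene he [209.9 204.9] [[242.1, 208.2], [209.5, 229.5], [236.5, 259.9]]
q* 4.103249451572432
flask (array([ 0.6162886 , -0.10174155,  0.13038163]), [np.float64(0.0021576981126866803), np.float64(0.00215769811268671)])
grip (array([0.61114166, 0.10539524, 0.24005364]), [np.float64(0.001298191261815974), np.float64(0.001298191261816025)]) (array([0.61481976, 0.11059698, 0.24043584]), [np.float64(0.0013065542191373605), np.float64(0.006457285909998618), np.float64(0.006395753599070841)])
```

```bash
cat >> fit.py <<'E'
S=lambda a,b:np.array([a,b])/3.9+[170,135]
T=lambda a,b:np.array([a,b])/5+[190,125]
ex=[("tf","scene",S(152,368)),("tr","scene",S(262,478)),("he","scene",S(155,270)),("he","top",T(505,510)),("hw","top",T(503,420)),("tf","top",T(608,352))]
def res2(p4,full=False):
    h=.106+.001114*p4[3];p=[*p4,h];m=model(p)
    a=[proj(m[k],"wrist",o)-px[k] for k in px]
    b=[(proj(m[k],c)-v) for k,c,v in ex]
    return np.concatenate(a+[.7*x for x in b])
for q0 in (-.24,6.05,12.3):
    s=least_squares(res2,[.61,-.098,0,q0],x_scale=[.01,.01,.1,.1],loss="soft_l1");print(np.round(s.x,4),"cost",s.cost, "h",.106+.001114*s.x[3]);print(np.round(s.fun.reshape(-1,2),1).tolist())
E
python3 fit.py | tail -6
```

```text
[ 0.6112 -0.0971 -0.0016 -0.1892] cost 13.85697657764109 h 0.1057892245428341
[[-0.6, 2.0], [-1.1, 3.2], [-0.1, 3.0], [-0.2, -1.1], [0.5, -0.8], [-0.3, 1.4], [0.4, 2.5], [0.7, 0.7], [-0.3, 2.3], [0.3, 0.8], [-0.2, -1.1], [-0.3, -1.5], [-0.1, -1.0]]
[ 0.6091 -0.0985  0.011   6.0438] cost 5.693539396401776 h 0.11273282063885844
[[-1.2, -1.7], [-0.3, -1.2], [0.3, -1.1], [0.3, -0.1], [0.4, -0.3], [-0.8, 0.1], [-0.1, 1.1], [-0.1, -0.3], [-0.8, 1.1], [-0.4, 0.2], [0.4, -0.6], [0.1, -1.0], [0.6, -0.9]]
[ 0.6078 -0.099   0.0246 12.3005] cost 20.7324685007423 h 0.11970275464566187
[[-1.7, -5.7], [0.4, -6.0], [0.4, -5.4], [0.7, 0.5], [0.0, -0.2], [-1.0, -1.4], [-0.4, -0.6], [-0.7, -1.3], [-0.9, -0.1], [-1.1, -0.2], [1.0, -0.2], [0.4, -0.7], [1.2, -0.9]]
```

```bash
cat > w.py <<'E'
from h import *
J=np.array([.6091,-.0985]);YAW=.011
QD=(R.from_euler('z',YAW)*R.from_quat([0,1,0,0])).as_quat()
def hpos(q,off=np.zeros(3),out=.005,up=.004):
    h=.106+.001114*q
    l=np.array([-.118-out,-.023*np.sin(q),h/2+.023*np.cos(q)+up])+off
    return R.from_euler('z',YAW).apply(l)+[J[0],J[1],0]
E
python3 - <<'E'
from w import *
r.move_to([.42,-.15,.25],QD)
p=hpos(6.044);a=p.copy();a[2]=.19
r.move_to(a,QD)
snap("e0",["crank_handle"])
o=dict(np.load("e0.npz"));hp=p-[0,0,.004]
print("pred handle uv",proj(hp,"wrist",o),p,r.get_obs()["t"])
E
```

```text
crank_handle [([258.5, 184.2], 0.63)]
pred handle uv [256.65458736 184.22743172] [ 0.4860475  -0.09440434  0.08271173] 6.775
```

View pics/e0.png

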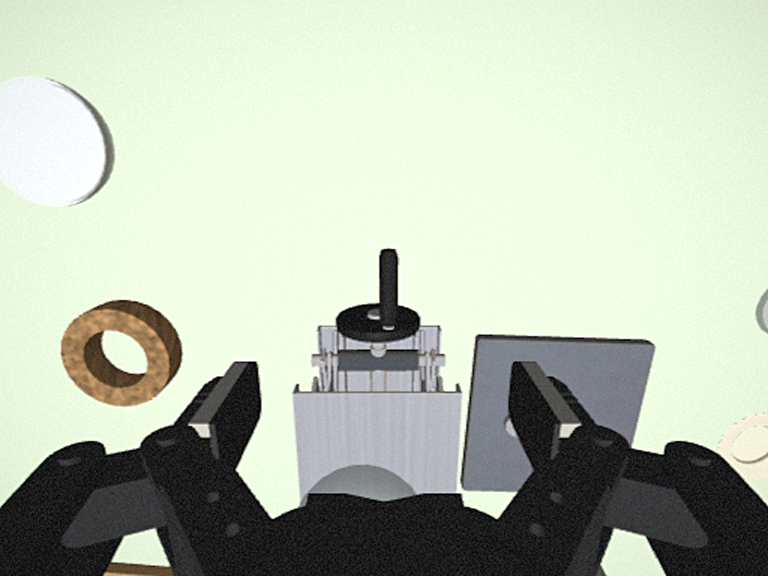

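```bash
python3 - <<'E'
from w import *
o=dict(np.load("e0.npz"));h=.1127
Rz=R.from_euler('z',YAW)
for l in [(-.082,0,h/2),(-.056,-.053,h),(-.056,.053,h),(-.14,.0054,h/2+.0224)]:
    print(l,proj(Rz.apply(l)+[*J,0],"wrist",o)*1.5)
E
```

```text
(-0.082, 0, 0.05635) [377.4692968  322.06748509]
(-0.056, -0.053, 0.1127) [291.59287802 394.73309144]
(-0.056, 0.053, 0.1127) [461.54292111 394.26826731]
(-0.14, 0.0054, 0.07875) [384.87808359 250.88526473]
```

```bash
python3 - <<'E'
from w import *
q=5.97;p=hpos(q)
r.servo_line(p,.1,rotation=QD,contact_N=8)
print(r.get_obs()["position"]-p)
r.grip(0.0)
o=r.get_obs();print("grip",o["grip_width"],o["wrist_force"].round(1),o["t"])
for i in range(8):
    q+=.2;p=hpos(q);r.servo_line(p,.06,rotation=QD)
    o=r.get_obs();f=o["wrist_force"];print(round(q,2),f.round(1),((o["position"]-p)*1e3).round(1),round(o["t"],2),o["grip_width"].round(4))
    if np.linalg.norm(f)>35: break
E
```

```text
[ 0.00050567 -0.00013512  0.00060292]
grip 5.245288802578915e-06 [-0.5 -0.4 -0.4] 8.7667Traceback (most recent call last):
  File "<stdin>", line 9, in <module>
AttributeError: 'float' object has no attribute 'round'
```

```bash
python3 - <<'E'
from w import *
o=snap("f0",["crank_handle"]);print(o["position"],o["wrist_force"],o["grip_width"],o["t"])
im=cams.capture("scene");cv2.imwrite("pics/f1.png",cv2.resize(im[120:290,150:345,::-1],None,fx=3.5,fy=3.5,interpolation=cv2.INTER_CUBIC))
E
```

```text
crank_handle [([262.3, 229.8], 0.91)]
[ 0.48621225 -0.09756428  0.08337579] [-0.45436727 -0.21299776 -0.75607271] 8.668968899253496e-05 9.0167
```

View pics/f0.png

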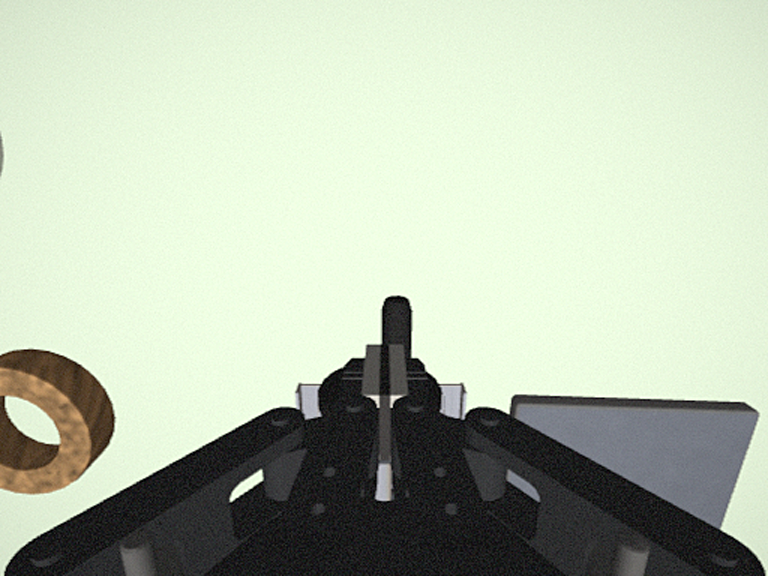

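View pics/f1.png

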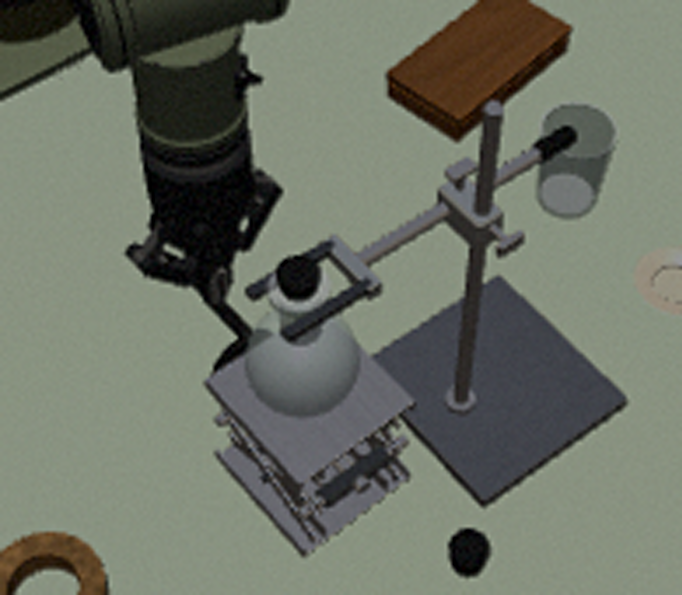

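```bash
python3 - <<'E'
from w import *
o=dict(np.load("f0.npz"))
Rz=R.from_euler('z',YAW)
for q in [5.2,5.5,5.8,5.97,6.15,-.2]:
    h=.106+.001114*q
    l=[(x,-.023*np.sin(q),h/2+.023*np.cos(q)) for x in (-.14,-.118)]
    print(q,[(proj(Rz.apply(v)+[*J,0],"wrist",o)*1.5).round(0) for v in l], .023*np.cos(q)+h/2)
print(proj(o["position"],"wrist",o)*1.5,proj(o["position"]+[0,0,-.019],"wrist",o)*1.5)
i=cv2.imread("pics/f0.png")[260:480,270:510];cv2.imwrite("pics/f2.png",cv2.convertScaleAbs(cv2.resize(i,None,fx=3,fy=3,interpolation=cv2.INTER_CUBIC),alpha=2))
E
```

```text
5.2 [array([425., 292.]), array([424., 339.])] 0.06667228343990868
5.5 [array([417., 296.]), array([416., 344.])] 0.07236290480869897
5.8 [array([404., 300.]), array([404., 348.])] 0.07659754888965034
5.97 [array([396., 301.]), array([395., 350.])] 0.07820650180024687
6.15 [array([386., 302.]), array([386., 351.])] 0.07922186061007479
-0.2 [array([389., 299.]), array([389., 347.])] 0.07543013129034856
[384.01160155 344.5373532 ] [383.98403315 326.56972176]
```

View pics/f2.png

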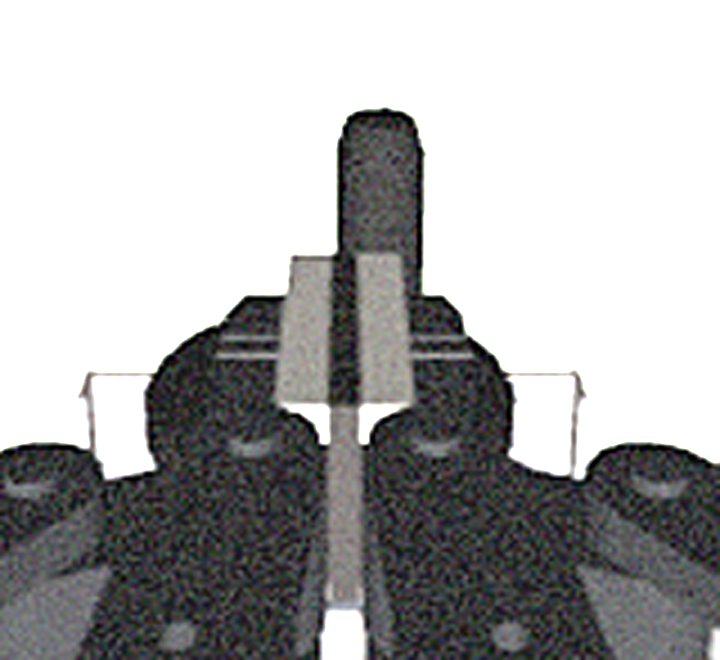

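```bash
python3 - <<'E'
from w import *
k,f=K("wrist");H=np.linalg.inv(np.array(k["hand_eye"]))
def pt(p):
    c=H[:3,:3]@np.array(p)+H[:3,3];return np.round(1.5*np.array([k["cx"]+f*c[0]/c[2],k["cy"]+f*c[1]/c[2]]))
for y,dz in ((0,0),(-.0425,-.013)):
  for x in (.011,-.011):
    for z in (.019,0,-.02): print(y,x,z,pt((x,y,z+dz)))
o=r.get_obs();print(o["position"],R.from_quat(o["eef_rot"]).as_matrix().round(3),o["t"])
E
```

```text
0 0.011 0.019 [384. 304.]
0 0.011 0 [384. 320.]
0 0.011 -0.02 [384. 340.]
0 -0.011 0.019 [384. 349.]
0 -0.011 0 [384. 369.]
0 -0.011 -0.02 [384. 394.]
-0.0425 0.011 0.019 [282. 314.]
-0.0425 0.011 0 [270. 333.]
-0.0425 0.011 -0.02 [255. 357.]
-0.0425 -0.011 0.019 [286. 362.]
-0.0425 -0.011 0 [275. 385.]
-0.0425 -0.011 -0.02 [261. 415.]
[ 0.48606445 -0.09733125  0.08329749] [[-1.    -0.011  0.   ]
 [-0.011  1.     0.   ]
 [-0.     0.    -1.   ]] 9.1667
```

```bash
python3 - <<'E'
from w import *
im=cams.capture("scene")[:,:,::-1];x0,y0,s=175,150,9
z=cv2.convertScaleAbs(cv2.resize(im[y0:y0+60,x0:x0+80],None,fx=s,fy=s,interpolation=cv2.INTER_CUBIC),alpha=1.8)
o=r.get_obs();p=o["position"]
for d,c in (((0,0,0),(0,0,255)),((0,0,-.019),(0,255,0)),((0,0,.054),(255,0,0))):
    u=(proj(p+np.array(d),"scene")-[x0,y0])*s;cv2.circle(z,tuple(int(v) for v in u),5,c,2)
for x in (-.14,-.088):
    u=(proj(R.from_euler('z',YAW).apply([x,.0071,.0782])+[*J,0],"scene")-[x0,y0])*s;cv2.circle(z,tuple(int(v) for v in u),5,(255,0,255),2)
cv2.imwrite("pics/g0.png",z)
im=cams.capture("top")[:,:,::-1];x0,y0=260,180
z=cv2.convertScaleAbs(cv2.resize(im[y0:y0+60,x0:x0+80],None,fx=s,fy=s,interpolation=cv2.INTER_CUBIC),alpha=1.8)
for d,c in (((0,0,0),(0,0,255)),((0,0,-.019),(0,255,0)),((0,0,.054),(255,0,0))):
    u=(proj(p+np.array(d),"top")-[x0,y0])*s;cv2.circle(z,tuple(int(v) for v in u),5,c,2)
cv2.imwrite("pics/g1.png",z)
E
```

```text
(no output)
```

View pics/g0.png

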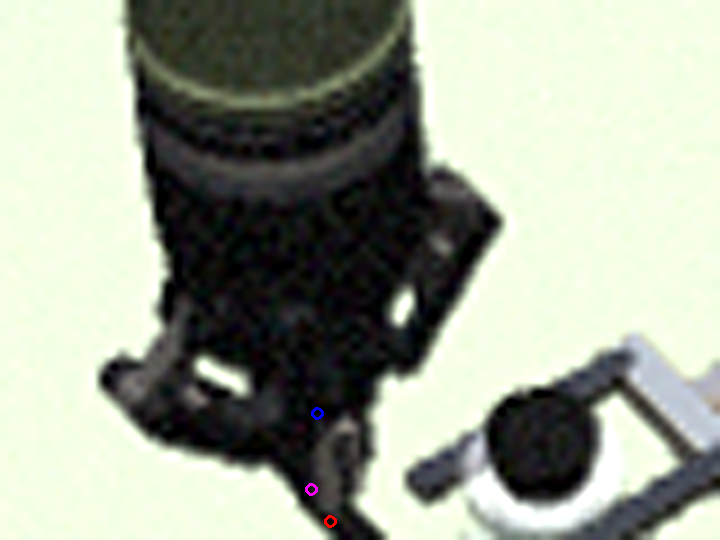

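View pics/g1.png

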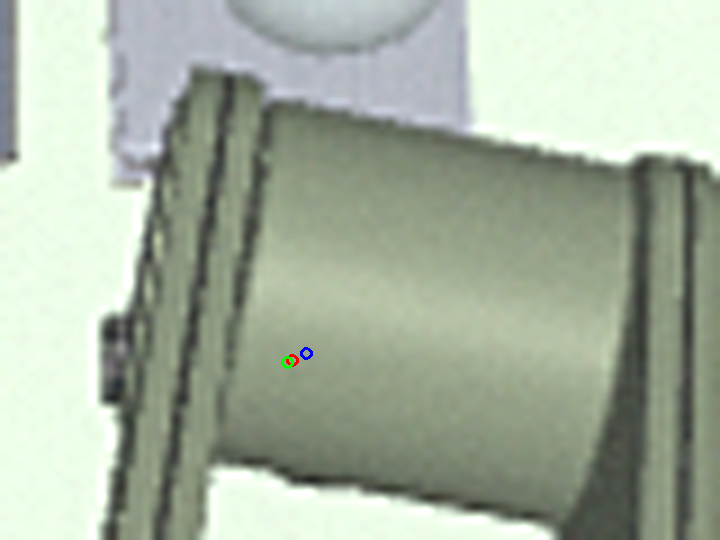

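```bash
python3 - <<'E'
from w import *
p=r.get_obs()["position"].copy();p[2]=.2;r.servo_line(p,.15)
o=r.get_obs();p=o["position"];print(p,o["grip_width"],o["t"])
im=cams.capture("scene")[:,:,::-1];c0=proj(p,"scene");x0,y0=int(c0[0]-40),int(c0[1]-35);s=9
z=cv2.convertScaleAbs(cv2.resize(im[y0:y0+60,x0:x0+80],None,fx=s,fy=s,interpolation=cv2.INTER_CUBIC),alpha=2.5)
for d,c in (((0,0,0),(0,0,255)),((0,0,-.019),(0,255,0)),((0,0,.054),(255,0,0))):
    u=(proj(p+np.array(d),"scene")-[x0,y0])*s;cv2.circle(z,tuple(int(v) for v in u),5,c,2)
cv2.imwrite("pics/g2.png",z);snap("g3",["crank_handle"])
E
```

```text
[ 0.485351   -0.09707184  0.19911861] -6.867834044669304e-05 10.1917
crank_handle [([262.9, 180.9], 0.76)]
```

View pics/g2.png

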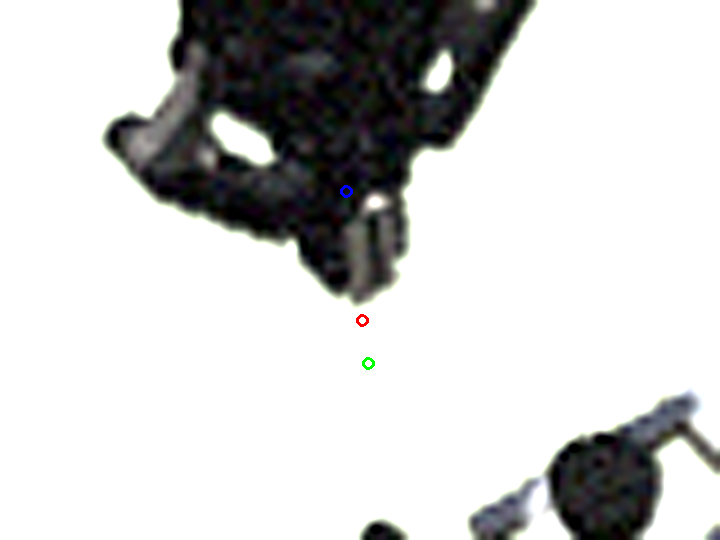

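View pics/g3.png

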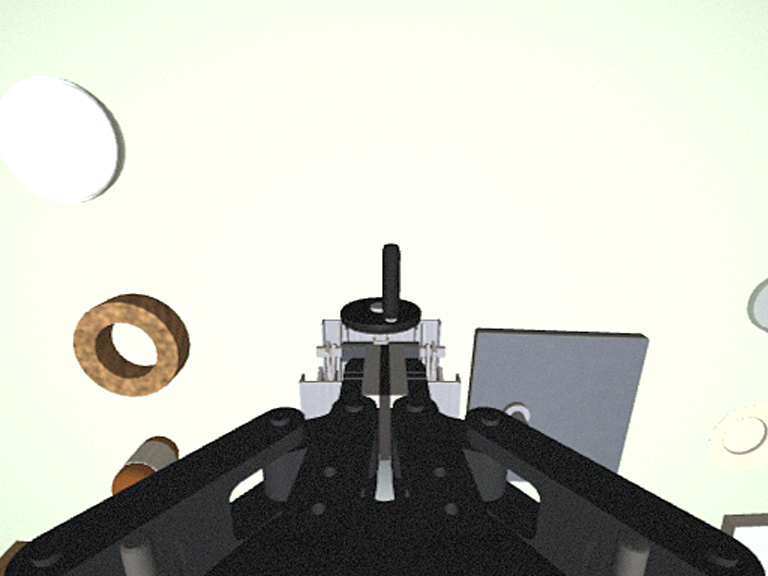

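```bash
sed -i 's/out=.005,up=.004/out=.008,up=-.038/' w.py; python3 - <<'E'
from w import *
r.grip(.085)
q=5.97;p=hpos(q);a=p.copy();a[2]=.14;r.servo_line(a,.15,rotation=QD)
print(r.servo_line(p,.08,rotation=QD,contact_N=6))
o=r.get_obs();print(o["position"]-p,o["wrist_force"].round(1))
r.grip(0.0)
o=r.get_obs();print("grip",o["grip_width"],o["wrist_force"].round(1),o["t"])
snap("i0")
E
```

```text
False
[ 4.27086309e-04 -9.71654930e-05  4.66948375e-04] [-0.4 -0.1  0.3]
grip 0.011177049937029865 [-0.7 -0.2  1.3] 13.7417
```

View pics/i0.png

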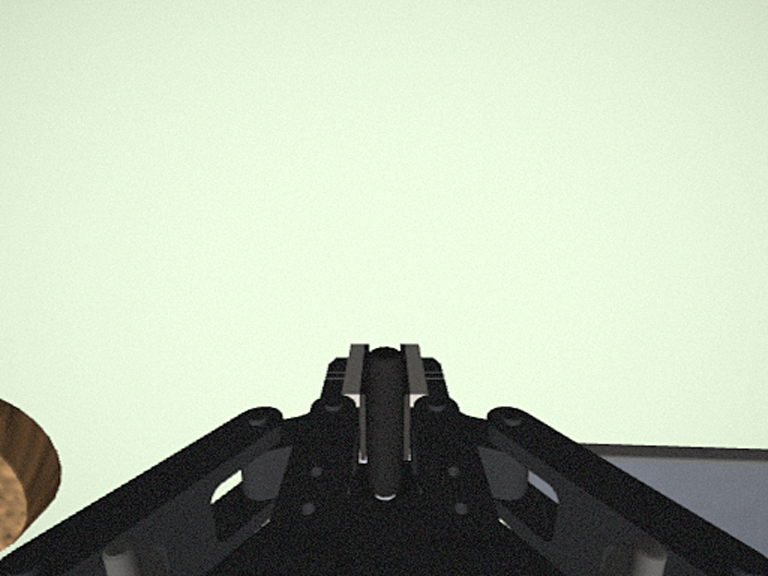

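```bash
cat >> w.py <<'E'
def wind(q,qt,off=np.zeros(3),step=.25,speed=.05,gain=0.,fmax=40,every=1):
    while q<qt-1e-6:
        q=min(q+step,qt);p=hpos(q,off);r.servo_line(p,speed,rotation=QD)
        o=r.get_obs();f=o["wrist_force"]
        n=np.array([0,-np.sin(q),np.cos(q)]);fr=f@n   # radial force from outside on tool
        off=off+gain*fr*n
        if int(round(q/step))%every==0: print(round(q,2),"f",f.round(1),"fr",round(fr,1),"off",(off*1e3).round(2),"e",((o["position"]-p)*1e3).round(1),"g",round(o["grip_width"]*1e3,1),"t",round(o["t"],2))
        if np.linalg.norm(f)>fmax: print("STOP");break
    return q,off
E
python3 - <<'E'
from w import *
q,off=wind(5.97,7.6,gain=2e-5);np.savez("st.npz",q=q,off=off)
E
```

```text
6.22 f [0.7 1.7 0.4] fr 0.5 off [0.   0.   0.01] e [-0.  -0.2  0. ] g 11.2 t 14.06
6.47 f [-0.3  1.4  1.5] fr 1.2 off [ 0.   -0.    0.03] e [-0.  -0.4 -0.1] g 11.3 t 14.32
6.72 f [-0.7  2.   0.1] fr -0.8 off [0.   0.   0.02] e [ 0.  -0.4 -0.1] g 11.1 t 14.59
6.97 f [0.8 1.6 0.3] fr -0.8 off [0.   0.01 0.01] e [ 0.  -0.4 -0.1] g 11.1 t 14.86
7.22 f [-0.3 -0.3  1. ] fr 0.9 off [ 0.   -0.    0.02] e [ 0.  -0.3 -0.2] g 11.1 t 15.12
7.47 f [-1.1 -0.1  1.2] fr 0.5 off [ 0.   -0.01  0.02] e [ 0.  -0.3 -0.3] g 11.3 t 15.38
7.6 f [-0.5 -0.2  1.4] fr 0.5 off [ 0.   -0.02  0.02] e [ 0.  -0.1 -0.1] g 11.2 t 15.63
```

```bash
python3 - <<'E'
from w import *
d=np.load("st.npz")
q,off=wind(float(d["q"]),18.85,off=d["off"],speed=.07,gain=2e-5,every=6);np.savez("st.npz",q=q,off=off)
snap("i1")
im=cams.capture("scene")[:,:,::-1];cv2.imwrite("pics/i2.png",cv2.convertScaleAbs(cv2.resize(im[150:280,180:300],None,fx=4.5,fy=4.5,interpolation=cv2.INTER_CUBIC),alpha=1.8))
E
```

```text
9.1 f [ 0.6 -1.2  0.2] fr 0.2 off [ 0.   -0.05  0.02] e [ 0.1  0.2 -0. ] g 11.0 t 17.13
10.6 f [ 1.2 -1.2  0.6] fr -1.3 off [ 0.   -0.11  0.07] e [0.  0.2 0.2] g 11.2 t 18.63
12.1 f [ 1.5  1.4 -0.5] fr 0.2 off [ 0.   -0.2   0.05] e [-0.  -0.1  0.1] g 11.2 t 20.13
13.6 f [ 1.2  0.9 -0.5] fr -1.1 off [ 0.   -0.18  0.06] e [ 0.  -0.3 -0.2] g 11.4 t 21.63
15.1 f [ 1.5 -2.2  0.9] fr 0.5 off [ 0.   -0.16  0.06] e [ 0.1  0.2 -0.2] g 11.2 t 23.13
16.6 f [ 2.5 -1.  -1.7] fr 0.3 off [ 0.   -0.14  0.09] e [0.1 0.1 0.1] g 11.1 t 24.63
18.1 f [ 2.2  0.4 -1.5] fr -0.9 off [ 0.   -0.22  0.07] e [-0.  0. -0.] g 11.2 t 26.13
```

View pics/i1.png

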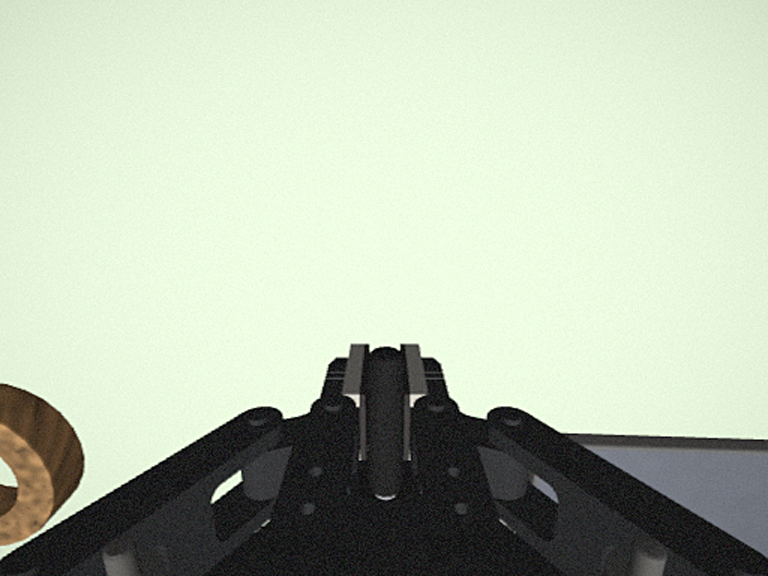

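View pics/i2.png

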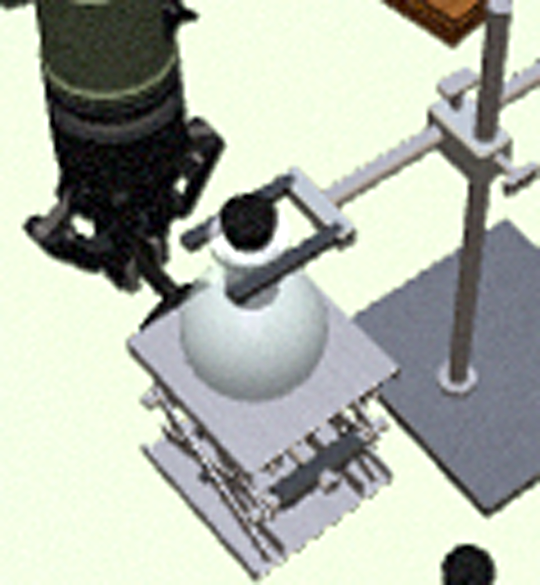

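```bash
python3 - <<'E'
from w import *
for el in (3,6,10,14):
  for az in (-150,-135,-120,-100):
    for d in (.3,.35,.4):
      p,q=campose(np.array([.60,-.10,.13]),el,az,d);k=r.ik(p,q)
      if k is not None: print(el,az,d,p.round(3),k.round(2))
E
```

```text
3 -150 0.3 [ 0.491 -0.163  0.112] [-1.03  1.07  2.33  1.52  1.81 -1.84]
3 -150 0.35 [ 0.448 -0.188  0.115] [-1.16  1.06  2.33  1.4   1.78 -1.83]
3 -150 0.4 [ 0.404 -0.213  0.118] [-1.29  1.05  2.32  1.28  1.76 -1.79]
3 -135 0.3 [ 0.511 -0.189  0.112] [-1.    1.02  2.06  1.37  1.83 -1.51]
3 -135 0.35 [ 0.476 -0.224  0.115] [-1.1   1.02  2.03  1.28  1.85 -1.48]
3 -135 0.4 [ 0.44  -0.26   0.118] [-1.19  1.02  1.99  1.2   1.87 -1.44]
3 -120 0.3 [ 0.537 -0.209  0.112] [-0.94  1.05  1.78  1.25  1.93 -1.27]
3 -120 0.35 [ 0.512 -0.252  0.115] [-1.01  1.06  1.73  1.19  1.97 -1.23]
3 -120 0.4 [ 0.487 -0.296  0.118] [-1.08  1.07  1.66  1.15  2.02 -1.18]
3 -100 0.3 [ 0.578 -0.224  0.112] [-0.82  1.14  1.4   1.15  2.14 -1.  ]
3 -100 0.35 [ 0.569 -0.273  0.115] [-0.87  1.17  1.3   1.15  2.19 -0.94]
3 -100 0.4 [ 0.561 -0.322  0.118] [-0.92  1.2   1.19  1.16  2.25 -0.87]
6 -150 0.3 [ 0.49  -0.163  0.119] [-1.04  1.01  2.35  1.53  1.76 -1.79]
6 -150 0.35 [ 0.447 -0.188  0.124] [-1.17  1.    2.35  1.41  1.74 -1.77]
6 -150 0.4 [ 0.404 -0.213  0.129] [-1.3   0.98  2.33  1.29  1.72 -1.74]
6 -135 0.3 [ 0.
[... 1695 characters left out ...]
1] [-1.3   0.78  2.35  1.31  1.63 -1.56]
14 -135 0.3 [ 0.51  -0.19   0.137] [-1.02  0.85  2.08  1.35  1.68 -1.37]
14 -135 0.35 [ 0.476 -0.224  0.149] [-1.12  0.83  2.05  1.26  1.71 -1.32]
14 -135 0.4 [ 0.442 -0.258  0.161] [-1.2   0.82  2.01  1.19  1.75 -1.28]
14 -120 0.3 [ 0.536 -0.21   0.137] [-0.95  0.91  1.79  1.2   1.8  -1.16]
14 -120 0.35 [ 0.512 -0.252  0.149] [-1.02  0.9   1.74  1.15  1.85 -1.11]
14 -120 0.4 [ 0.488 -0.294  0.161] [-1.09  0.9   1.67  1.11  1.91 -1.07]
14 -100 0.3 [ 0.578 -0.225  0.137] [-0.83  1.02  1.4   1.08  2.03 -0.95]
14 -100 0.35 [ 0.569 -0.273  0.149] [-0.88  1.04  1.3   1.07  2.1  -0.89]
14 -100 0.4 [ 0.561 -0.321  0.161] [-0.93  1.06  1.2   1.08  2.17 -0.82]
```

```bash
python3 - <<'E'
from w import *
r.grip(.05)
p=r.get_obs()["position"].copy();p[2]=.16;r.servo_line(p,.2)
p[:2]=[.42,-.17];r.move_to(p,QD)
p,q=campose(np.array([.60,-.10,.13]),6,-135,.35);r.move_to(p,q)
o=snap("k0",["flask","jack_top","fork_grip"]);print(o["t"])
a=cv2.imread("pics/k0.png");cv2.imwrite("pics/k0z.png",cv2.resize(a[180:360,270:560],None,fx=2.7,fy=2.7,interpolation=cv2.INTER_CUBIC))
E
```

```text
flask [([266.3, 193.4], 0.82)]
jack_top [([260.7, 192.6], 0.66)]
fork_grip [([177.5, 120.0], 0.71)]
29.7833
```

View pics/k0.png

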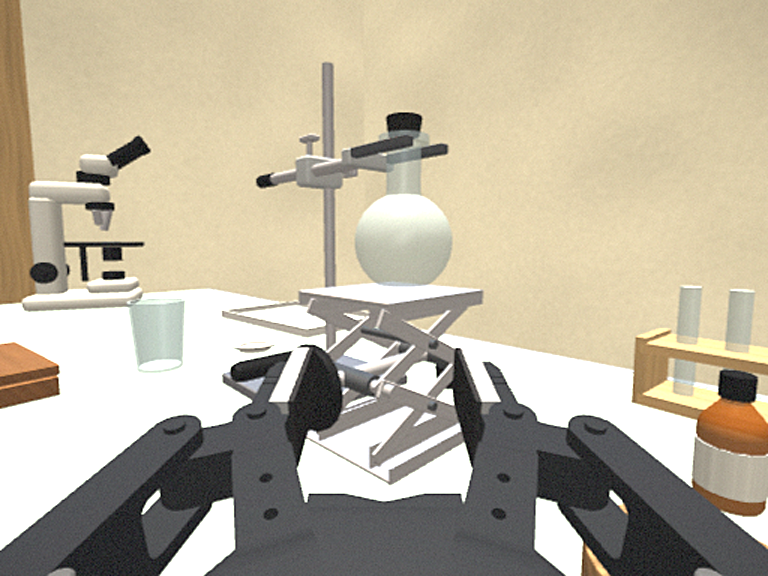

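View pics/k0z.png

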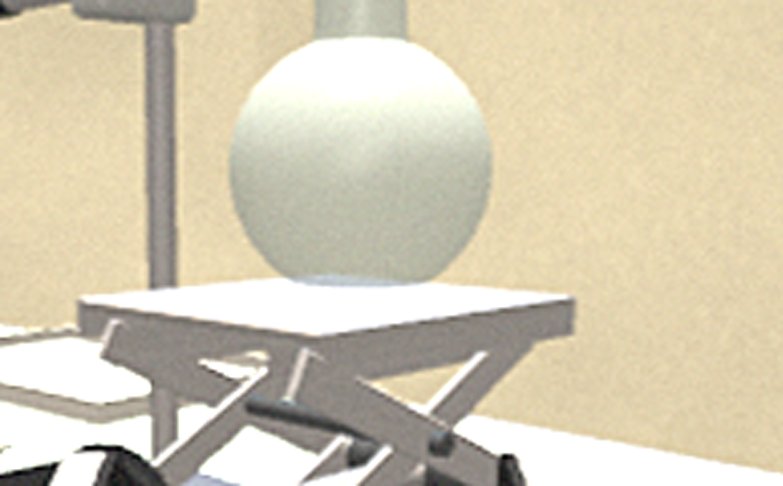

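```bash
cat > fit2.py <<'E'
from w import *
from scipy.optimize import least_squares
o=dict(np.load("k0.npz"));Z=lambda u:(np.array(u)*1.5-[270,180])*2.7
Rz=R.from_euler('z',YAW)
for h in (.120,.127,.134):
    print(h,[Z(proj(Rz.apply((x,y,h))+[*J,0],"wrist",o)).round(0).tolist() for x,y in((-.056,.053),(-.056,-.053),(.056,-.053))])
print("obs [78,300],[318,335],[573,297]")
c=np.array([.6155,-.101])
for zf in (.127,.132,.137):
    a=np.linspace(0,2*np.pi,73);P=np.array([Z(proj([c[0]+.021*np.cos(t),c[1]+.021*np.sin(t),zf],"wrist",o)) for t in a])
    top=Z(proj([*c,zf+.133],"wrist",o))
    print(zf,"foot cols",P[:,0].min().round(),P[:,0].max().round(),"rows",P[:,1].min().round(),P[:,1].max().round(),"top",top.round())
E
python3 fit2.py
```

```text
0.12 [[79.0, 316.0], [327.0, 357.0], [575.0, 314.0]]
0.127 [[78.0, 294.0], [327.0, 328.0], [575.0, 292.0]]
0.134 [[78.0, 271.0], [327.0, 300.0], [576.0, 270.0]]
obs [78,300],[318,335],[573,297]
0.127 foot cols 281.0 416.0 rows 285.0 300.0 top [ 350. -149.]
0.132 foot cols 281.0 416.0 rows 270.0 283.0 top [ 350. -166.]
0.137 foot cols 281.0 416.0 rows 255.0 266.0 top [ 350. -183.]
```

```bash
python3 - <<'E'
from w import *
d=np.load("st.npz");q=18.85;off=d["off"]
p=hpos(q,off);a=p.copy();a[2]=.16
r.move_to([.42,-.17,.16],QD);r.move_to(a,QD)
print(r.servo_line(p,.12,rotation=QD,contact_N=8),r.get_obs()["position"]-p)
r.grip(0);o=r.get_obs();print("grip",o["grip_width"],o["wrist_force"].round(1),o["t"])
if o["grip_width"]>.008:
    q,off=wind(q,24.5,off=off,speed=.07,gain=2e-5,every=4);np.savez("st.npz",q=q,off=off)
    im=cams.capture("scene")[:,:,::-1];cv2.imwrite("pics/l2.png",cv2.convertScaleAbs(cv2.resize(im[150:280,180:300],None,fx=4.5,fy=4.5,interpolation=cv2.INTER_CUBIC),alpha=1.8))
E
```

```text
False [ 0.00050052 -0.00031552  0.00063816]
grip 0.01084770122667134 [0.6 0.9 2.9] 33.125
19.1 f [0.7 1.9 3.5] fr 2.9 off [ 0.   -0.23  0.14] e [ 0.2 -0.2  0.2] g 11.4 t 33.38
20.1 f [2.6 0.5 0.5] fr -0.3 off [ 0.   -0.26  0.18] e [ 0.3 -0.2 -0.3] g 11.0 t 34.38
21.1 f [4.1 1.3 1.6] fr -2.0 off [ 0.   -0.19  0.21] e [ 0.3  0.1 -0.1] g 11.5 t 35.38
22.1 f [ 5.1 -1.1  2.3] fr -2.4 off [ 0.   -0.13  0.42] e [ 0.3 -0.1  0.1] g 11.2 t 36.38
23.1 f [ 5.7 -1.2  0.2] fr -1.1 off [ 0.   -0.22  0.54] e [ 0.2 -0.1 -0.2] g 11.1 t 37.38
24.1 f [ 6.2  0.4 -1.2] fr -0.3 off [ 0.   -0.28  0.53] e [ 0.2  0.3 -0.4] g 11.1 t 38.38
```

View pics/l2.png

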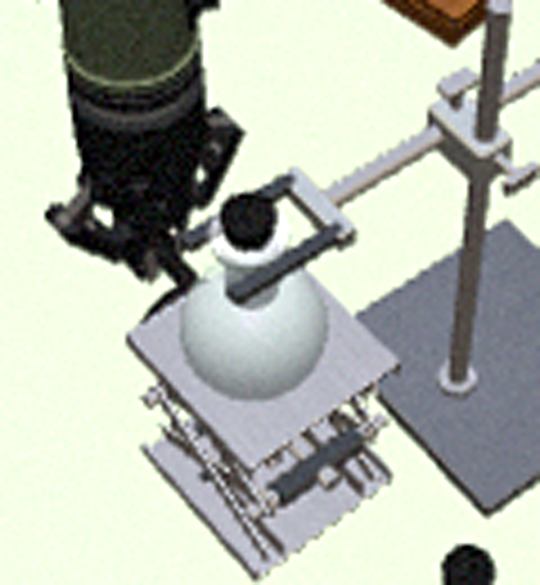

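```bash
python3 - <<'E'
from w import *
r.grip(.05)
p=r.get_obs()["position"].copy();p[2]=.16;r.servo_line(p,.2)
p[:2]=[.42,-.17];r.move_to(p,QD)
p,q=campose(np.array([.60,-.10,.13]),6,-135,.35);r.move_to(p,q);r.pause(.15)
o=snap("m0",["flask","jack_top","fork_grip"]);print(o["t"],o["position"]-np.load("k0.npz")["position"])
a=cv2.imread("pics/m0.png");cv2.imwrite("pics/m0z.png",cv2.resize(a[180:360,270:560],None,fx=2.7,fy=2.7,interpolation=cv2.INTER_CUBIC))
b=cv2.imread("pics/k0.png");g=lambda i:np.float32(cv2.cvtColor(i,cv2.COLOR_BGR2GRAY))
A,B=g(b),g(a)
for n,(x0,y0,x1,y1) in dict(stopper=(380,105,428,133),bulb=(345,195,462,275),stand=(300,60,345,135),boss=(250,130,340,195),plat=(300,292,345,325),platR=(440,292,495,320),prong=(345,135,384,160),prong2=(424,140,455,165)).items():
    w=cv2.createHanningWindow((x1-x0,y1-y0),cv2.CV_32F)
    t=B[y0-10:y1+10,x0-10:x1+10];m=cv2.matchTemplate(t,A[y0:y1,x0:x1],cv2.TM_CCOEFF_NORMED);_,v,_,l=cv2.minMaxLoc(m)
    def sub(f,i): 
        return 0 if i<=0 or i>=len(f)-1 else .5*(f[i-1]-f[i+1])/(f[i-1]-2*f[i]+f[i+1])
    print(n,round(v,3),"dx",round(l[0]-10+sub(m[l[1]],l[0]),2),"dy",round(l[1]-10+sub(m[:,l[0]],l[1]),2))
E
```

```text
flask [([267.3, 190.8], 0.79)]
jack_top [([264.7, 188.2], 0.89), ([260.7, 286.2], 0.69)]
fork_grip [([177.9, 121.5], 0.66)]
41.9083 [0.00018912 0.00029661 0.00102225]
stopper 0.988 dx 0.42 dy 0.15
bulb 0.992 dx 0.21 dy 0.28
stand 0.982 dx 0.34 dy 0.58
boss 0.981 dx 0.17 dy 0.71
plat 0.933 dx 0.37 dy -6.5
platR 0.97 dx 0.29 dy -6.13
prong 0.99 dx 0.37 dy 1.15
prong2 0.989 dx 0.6 dy 1.15
```

View pics/m0.png

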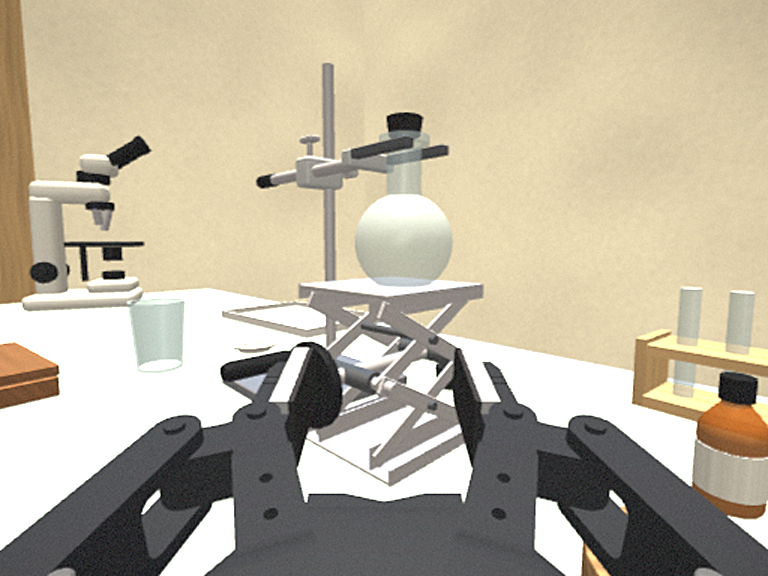

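View pics/m0z.png

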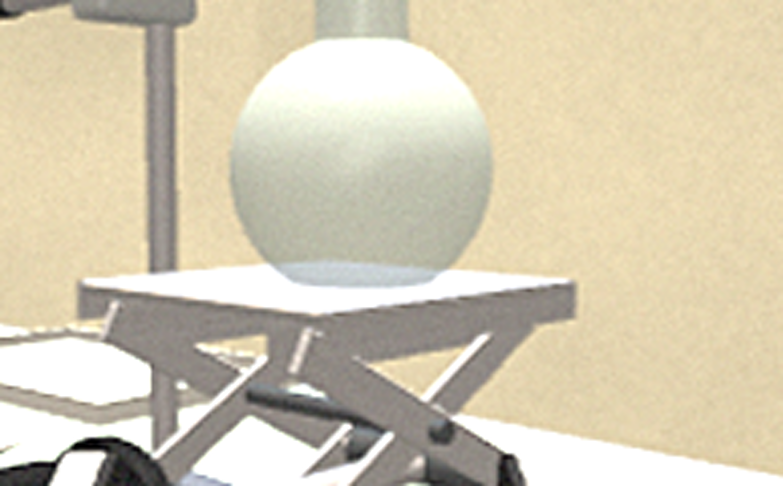

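```bash
python3 - <<'E'
from w import *
d0=dict(np.load("d0.npz"));m0=dict(np.load("m0.npz"))
top=([206.5,166],"top")
print(atz([206.5,166],"top",.238),atz([199.4,166],"top",.238),atz([213.6,166],"top",.238))
print(tri([([304/1.5,130/1.5],"wrist",d0),top]),tri([([265/1.5,181/1.5],"wrist",m0),top]))
P=tri([([304/1.5,130/1.5],"wrist",d0),([265/1.5,181/1.5],"wrist",m0),top]);print(P)
# prong row: flask center stopper top view
print("stopper",atz([190+553/5,125+195/5],"top",.265),"upright top",atz([190+250/5,125+100/5],"top",.35))
for uv in ((304,130),):print(proj([.615,.123,.238],"wrist",d0)*1.5,proj([.615,.123,.238],"wrist",m0)*1.5,proj([.615,.123,.238],"top"))
a=cv2.imread("pics/m0.png");cv2.imwrite("pics/m1z.png",cv2.resize(a[110:220,240:470],None,fx=3.3,fy=3.3,interpolation=cv2.INTER_CUBIC))
E
```

```text
[0.61735849 0.11764994 0.238     ] [0.61786592 0.13481113 0.238     ] [0.61685114 0.10049179 0.238     ]
(array([0.61742657, 0.11777129, 0.23736557]), [np.float64(5.5625709804295944e-05), np.float64(5.562570980423588e-05)]) (array([0.61700468, 0.117988  , 0.23741399]), [np.float64(0.0005233488347320472), np.float64(0.0005233488347319492)])
(array([0.61711457, 0.11790116, 0.2373835 ]), [np.float64(0.00027567348353860395), np.float64(0.0006600428205195879), np.float64(0.0003888601616521009)])
stopper [ 0.61071615 -0.10685079  0.265     ] upright top [0.64040049 0.0296119  0.35      ]
[300.0280236  129.46131052] [261.76887076 180.71659054] [204.30110587 167.02844024]
```

View pics/m1z.png

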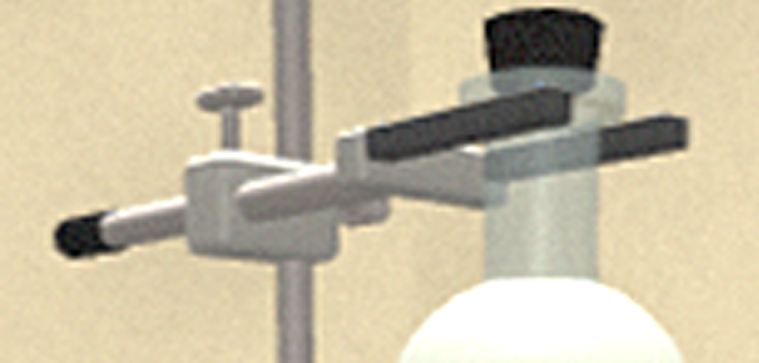

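```bash
cat >> w.py <<'E'
PG=np.array([.6171,.1179,.2374-.040]);DD=np.array([.029,.9996,0])
_y=np.array([DD[1],-DD[0],0]);_z=np.array([0,0,-1.])
QF=R.from_matrix(np.c_[np.cross(_y,_z),_y,_z]).as_quat()
E
python3 - <<'E'
from w import *
print(r.ik(PG,QF),r.ik(PG+.066*DD,QF))
r.grip(.085) if False else None
r.move_to([.42,-.17,.25],QD)
a=PG.copy();a[2]=.32;a[0]=.45
r.move_to(a,QF)
a=PG.copy();a[2]=.30
r.move_to(a,QF)
o=snap("n0",["fork_grip"]);print(o["q"].round(2),o["t"])
print("pred",proj(PG+[0,0,.04],"wrist",o)*1.5)
im=cams.capture("scene")[:,:,::-1];cv2.imwrite("pics/n1.png",cv2.convertScaleAbs(cv2.resize(im[40:290,140:400],None,fx=2.3,fy=2.3,interpolation=cv2.INTER_CUBIC),alpha=1.8))
E
```

```text
[ 1.70474432e-01  4.13452370e-01  1.46099948e+00 -4.44089210e-16
  1.26714080e+00  1.99477902e-01] [ 2.70931684e-01  4.41228466e-01  1.41582952e+00 -4.44089210e-16
  1.28453466e+00  2.99935153e-01]
fork_grip []
[0.17 0.37 1.28 0.   1.5  0.2 ] 45.925
pred [384.72918373 296.67376134]
```

View pics/n0.png

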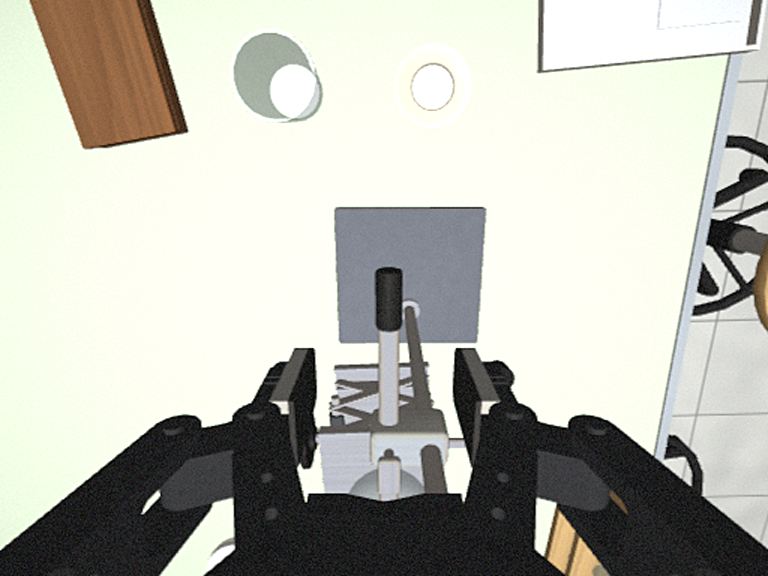

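View pics/n1.png

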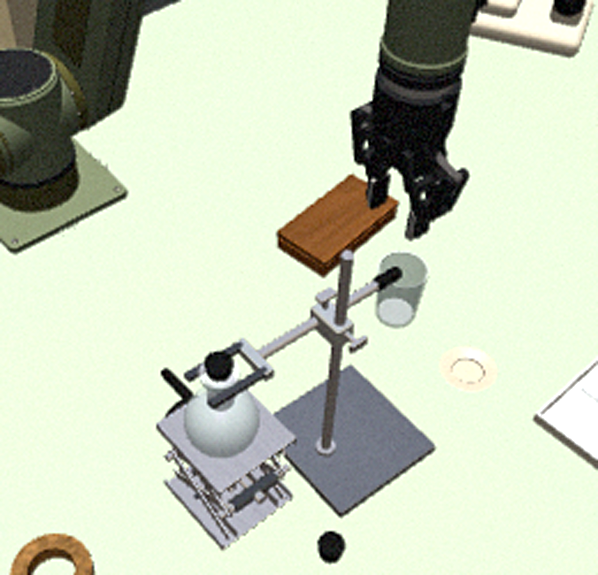

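```bash
python3 - <<'E'
from w import *
p=PG+[.0013,0,0]
print(r.servo_line(p,.1,rotation=QF,contact_N=8),r.get_obs()["wrist_force"].round(1))
r.grip(0);o=r.get_obs();p=o["position"].copy();print("grip",o["grip_width"],o["wrist_force"].round(1),p,o["t"])
if o["grip_width"]>.008:
    for s in (.012,.024,.036,.048,.060,.065):
        r.servo_line(p+s*DD,.03);o=r.get_obs();print(s,o["wrist_force"].round(1),o["grip_width"],round(o["t"],1))
        if np.linalg.norm(o["wrist_force"])>30: break
im=cams.capture("scene")[:,:,::-1];cv2.imwrite("pics/p1.png",cv2.convertScaleAbs(cv2.resize(im[100:290,160:360],None,fx=3,fy=3,interpolation=cv2.INTER_CUBIC),alpha=1.8))
E
```

```text
False [-0.2  0.3  0.3]
grip 0.013150161312993174 [-1.  -0.7  3.6] [0.61841639 0.11795086 0.19800832] 47.675
0.012 [-1.4 -0.2  3.3] 0.01311425674557484 48.2
0.024 [-2.1  0.9  3.1] 0.013381771106656764 48.8
0.036 [-1.7  0.2  2.9] 0.013084519385641535 49.3
0.048 [-2.  -0.2  4.5] 0.013348986000201062 49.9
0.06 [-2.2  0.7  4.7] 0.013188348478135017 50.4
0.065 [-4.1  0.5  5.5] 0.0131878806208573 50.7
```

View pics/p1.png

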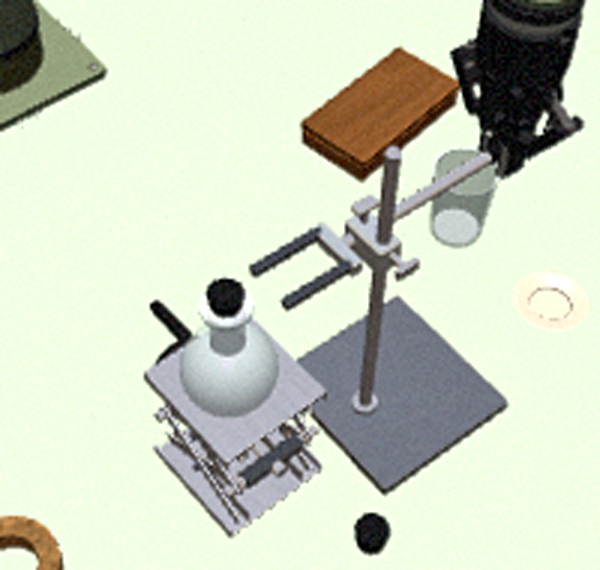

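```bash
python3 - <<'E'
from w import *
r.grip(.06)
p=r.get_obs()["position"].copy();p[2]=.32;r.servo_line(p,.15)
o=r.get_obs();print(o["t"],o["position"],o["wrist_force"].round(1))
im=cams.capture("scene")[:,:,::-1];cv2.imwrite("pics/q1.png",cv2.convertScaleAbs(cv2.resize(im[100:350,80:380],None,fx=2.4,fy=2.4,interpolation=cv2.INTER_CUBIC),alpha=1.8))
im=cams.capture("top")[:,:,::-1];cv2.imwrite("pics/q2.png",cv2.convertScaleAbs(cv2.resize(im[120:300,120:400],None,fx=2.8,fy=2.8,interpolation=cv2.INTER_CUBIC),alpha=1.6))
E
```

```text
52.2667 [0.62000747 0.18281799 0.31887389] [-0.2 -0.  -1.2]
```

View pics/q1.png

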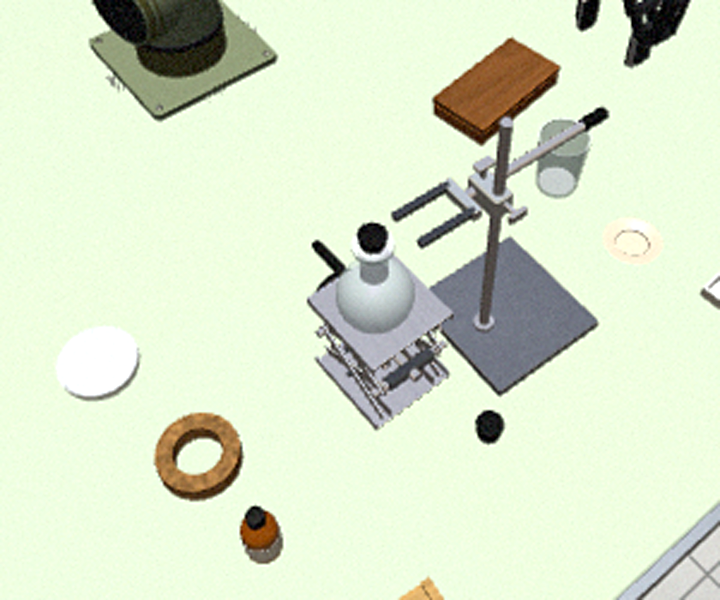

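View pics/q2.png

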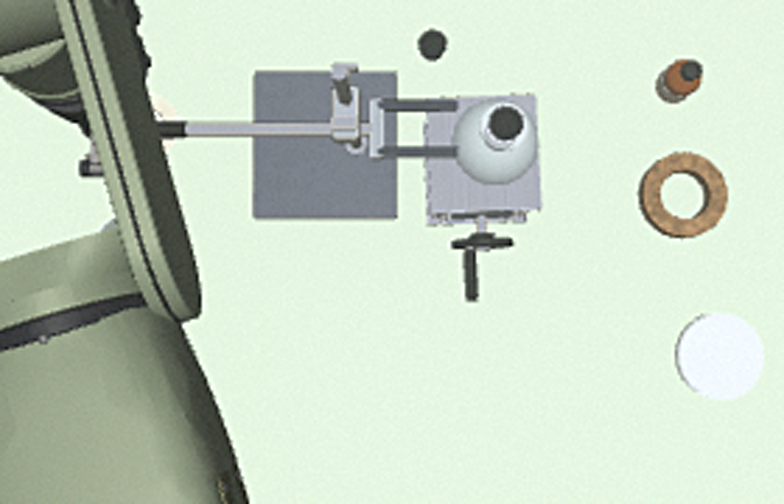

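The last pictures show the flask standing upright and alone on the platform, the fork drawn back clear of its lip, the arm clear of everything and the bystanders where they were.

```bash
python3 -c "
from cell import r
r.close_job();print(r.get_obs()['t'])"
```

```text
the job is handed in; nothing more can be done
the job is handed in; nothing more can be done
```

The job is handed in, at about 52 s on the robot's clock. The flask stands upright and alone on the platform, with the fork drawn back.

**What I did**
- I wound the crank from q ≈ 6.0 to 24.5 rad, which puts the platform at about 133.3 mm. I stopped at q ≈ 18.9 to look, and the gap to the flask measured about 5 mm.
- I then drew the fork back 65 mm by its grip, released it and retreated.

**Last checks**
- **Lift:** comparing wrist pictures before and after the last turn, the flask rose about 0.75 mm against the prongs. The platform rose about 6 mm, against 6.3 mm commanded.
- **Fork pull:** forces stayed below 10 N throughout, and the grip did not slip open.
- **End state:** the final scene and top pictures show the prongs clear of the flask, the bystanders they show apparently unmoved and the hand free. In the top picture the arm hid the beaker, the slide box and part of the watch glass; all three show in place in the scene picture.

**What disagreed**
- **Fingertips:** they proved to be about 44 mm further back than the stated 19 mm ahead of the TCP. My first pinch therefore closed on air above the handle and touched nothing. I measured the offset in the pictures and corrected for it.
- **Heights from images:** the measured heights were 1–2 mm below the model, within the calibration tolerance. The contact force could not be measured directly; I inferred contact from the pictures.

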